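Open up a screened coil unit

TASK

The screened coil unit on the sloping service stand has to be opened: draw the vented outer cover off along its lean without pulling the inner screening can along, and set it down gently in a free bay of the parts tray; then draw the can off the coil block and set it down gently in the other free bay. Both must end standing open side down, in the middle of their bays and square to the tray, long side along the row of bays. Leave everything else where it is.

Things in the scene. Friction and masses are not known exactly. Their poses are not given: they have to be found in the camera images.
- cover_center (a point): Centre (40 mm up) of the outer cover: aluminium box open underneath, dark vent slots in its top and two broad sides, 62 (x) by 84 (y) by 80 mm high (z), walls 2.5 mm, about 0.2 kg. At first it stands on the sloping plate over the can, leaning 30 degrees. Its z axis points along the lean, out of the slope: draw it off along this line (80 mm and it is clear). y is level, x points uphill.
- can_center (a point): Centre (31 mm up) of the inner screening can, at first hidden in the cover: steel box open underneath, two small round marks on top, no slots, 51 (x) by 73 (y) by 62 mm high (z), walls 3 mm, about 0.16 kg. Same lean and axes as the cover. It stands on the sloping plate over a fixed black coil block 40 by 62 by 45 mm high, 2.5 mm play each side; draw it off along z (60 mm and it is clear).
- stand: Sloping service stand, dark steel, fixed: foot 150 by 130 mm; origin at the foot's centre on the table, z up. Its 130 mm square plate slopes at 30 degrees, low edge on the -x side (towards the robot), centre 75 mm above the table. Coil block, can and cover stand on the plate, square to it. Place and yaw vary.
- tray: The parts tray, grey plastic, fixed: 102 mm (x) by 352 mm (y), three equal bays in a row along its y axis, floor 5 mm thick, rims and dividers 13 mm high (8 mm above the floor). Origin at the centre of the underside, z up. Its yaw varies.
- bay0 (a point): Centre of the floor of the bay at the tray's -y end, 5 mm above the table; inside, a bay is 90 mm (tray x) by about 112 mm (tray y); bays are 116 mm apart. One of the three is taken by the choke; the two free ones each have a thin flat paper slip on the floor, and the part is stood on it.
- bay1 (a point): Centre of the floor of the bay at the middle of the row, 5 mm above the table; inside, a bay is 90 mm (tray x) by about 112 mm (tray y); bays are 116 mm apart. One of the three is taken by the choke; the two free ones each have a thin flat paper slip on the floor, and the part is stood on it.
- bay2 (a point): Centre of the floor of the bay at the tray's +y end, 5 mm above the table; inside, a bay is 90 mm (tray x) by about 112 mm (tray y); bays are 116 mm apart. One of the three is taken by the choke; the two free ones each have a thin flat paper slip on the floor, and the part is stood on it.
- choke_center (a point): Centre (23 mm up) of a white bobbin, 60 mm diameter and 46 mm high, standing in one of the three bays (which one varies). To be left alone.
- mug_center (a point): Centre of a white mug, 76 mm wide, 88 mm high, about 135 mm to the stand's -y side of the stand's centre. To be left alone.
- meter_center (a point): Centre of a small grey power meter box, 70 by 52 by 60 mm high, about 135 mm to the stand's +y side. To be left alone.
- mic_center (a point): Centre of a black hand microphone lying behind the tray (its +x side), about 95 by 90 by 28 mm. To be left alone.
- screwdriver_grip (a point): Handle of a screwdriver, 180 mm long, lying in front of the tray (its -x side), along the row. To be left alone.
- cover: The cover itself; axes as for its centre, origin at the middle of its open rim. The can inside has about 3 mm of play on each side; the cover rests against it on the downhill side. It is loose, nothing clips it.
- can: The can itself; axes as for its centre, origin at the middle of its open rim. Loose, nothing clips it; it rests against the coil block on the downhill side.
Mind the look-alikes: they are no part of the job. Leave any blue or turquoise look-alike of the cover alone.

How it is judged (in metres and radians):
On the way, in this order (a step that is already met when the one before it is completed fails the run):
1. the cover is drawn clear of the can, which stays seated on the coil block (distance between cover_center and can_center above 0.12 m and distance of can_center from where it was at the start of the episode below 0.012 m), for 0.1 s.
2. the cover stands in a free bay, released, the can still seated ((horizontal distance between cover_center and bay0 below 0.015 m or horizontal distance between cover_center and bay1 below 0.015 m or horizontal distance between cover_center and bay2 below 0.015 m) and z of cover_center in the frame of tray between 0.041 and 0.049 m and angle between cover_center's own z axis and vertical below 0.1 rad and angle between the y axis of cover_center and the y axis of tray, either way round below 0.17 rad and distance of can_center from where it was at the start of the episode below 0.012 m and contact force between cover and the fingers below 0.1 N), for 0.2 s.
3. the can is drawn clear of the coil block (distance of can_center from where it was at the start of the episode above 0.1 m), for 0.1 s.
At the end, for the whole second after the job is handed in: The cover and the can each stand at rest on the floor of a bay of their own, open side down and upright within 0.1 rad, centre within 15 mm of the bay's centre, long side along the tray's row within 0.17 rad ((horizontal distance between cover_center and bay0 below 0.015 m or horizontal distance between cover_center and bay1 below 0.015 m or horizontal distance between cover_center and bay2 below 0.015 m) and z of cover_center in the frame of tray between 0.041 and 0.049 m and angle between each of cover_center, can_center's own z axis and vertical below 0.1 rad and angle between the y axis of each of cover_center, can_center and the y axis of tray, either way round below 0.17 rad and (horizontal distance between can_center and bay0 below 0.015 m or horizontal distance between can_center and bay1 below 0.015 m or horizontal distance between can_center and bay2 below 0.015 m) and z of can_center in the frame of tray between 0.032 and 0.04 m and linear speed of each of cover, can below 0.02 m/s); the robot touches nothing.
It fails at once if a bystander (choke, mug, meter, microphone or screwdriver) is moved more than 25 mm (distance of any of choke_center, mug_center, meter_center, mic_center, screwdriver_grip from where it was at the start of the episode above 0.025 m).
It fails at once if the cover or the can is dropped (falls free, out of the fingers, faster than 0.5 m/s, which is a drop of about 13 mm) ((contact force between cover and the fingers below 0.1 N and linear speed of cover above 0.5 m/s) or (contact force between can and the fingers below 0.1 N and linear speed of can above 0.5 m/s)).
It also fails if it takes over 67 s, if anything falls off the work surface, if the arm or the gripper's body presses on something with over 40 N, if the wrist force passes 120 N, or if a joint passes its speed limit or range.

ROBOT

A 7-joint arm with a two-finger parallel gripper is mounted at the origin on the work surface. World frame = base frame: x ahead of the robot, y to its left, z up, the work surface at z = 0. Lengths are in m, angles in degrees, forces in N, time in s.
With the tool pointing down it reaches from about 0.425 to 0.95 m from the base axis. Payload 16.7 kg.
Tool frame: the origin (TCP) lies midway between the tips of the shut fingers; the grasp point (between the pads) lies 19 mm behind it (ctrl.grip_point_offset is the distance from the TCP to the grasp point, in m); z points along the fingers, y is the line along which they close (so a half turn about z gives the same grasp; the last joint's range is limited). The gripper opens to 94 mm and grips with 3 to 60 N. Pads are 16 mm wide; open, the fingers measure 119 mm over their backs; the gripper's body (75 mm by 177 mm) begins 78 mm behind the grasp point.
Start: joints at [-78.123, 24.414, 4.234, 92.017, -1.954, 63.644, -3.845], TCP at [0.236, 0.632, 0.205] pointing down, gripper open.
Joint ranges: [-163.25, 163.25], [-28.42, 122.38], [-70.27, 78.77], [12.13, 141.07], [-58.53, 238.53], [9.26, 117.41], [-156.51, 156.51]. Speed limits (degrees/s): [108.29, 108.29, 136.94, 136.94, 172.46, 172.46, 172.46].

INTERFACE

Orientations are given as [roll, pitch, yaw] about the fixed x, y, z axes, in that order (R = Rz(yaw) Ry(pitch) Rx(roll)).
In Python, from workcell import ctrl, release, gripper_close, vision, job, models, sensors gives the robot as it stands. The module is installed in compiled form; this text tells all that it offers. Calls block until the motion is done:
- ctrl.reach(position, orientation): joint-space move of the TCP to a pose.
- ctrl.move_straight(position, frame=None, rate=0.15): straight line of the TCP; frame=None keeps the orientation; rate is the mean speed in m/s.
- ctrl.move_joints(angles): joint-space move.
- release() and gripper_close(): open the fingers fully, or close them until they stop; the grip force is fixed at half the most.
- ctrl.pause(seconds).
- ctrl.inverse_kinematics(position, orientation): joint angles nearest the present ones, or None.
- vision.snapshot(name): name is "side" or "top"; returns a dict with "image" (420x560x3 uint8, red, green, blue), "fx", "fy", "cx", "cy" (pixels), "k1" (the pictures are not rectified: a ray, as slopes to the right and down, at radius r is drawn at 1 + k1 r^2 times it, then the intrinsics apply), "eye" and "attitude" of the camera in the world. Camera axes: x right, y down, z forward; pixel columns grow to the right and rows downward; lengths in m; the calibration is good to about 2 mm. A picture is of the moment at which its call begins. There is no depth.
A pose or a line that the arm cannot do raises ctrl.Unreachable and nothing moves.
- job.job_done(): hands the job in; it is judged then, once.
Trained networks look in the newest picture that a camera, given by its name, has taken for a name from the list of things; names that differ only in an ending like _2 or _b are one class to them, and where a whole thing is asked for, a point or a joint stands for the part that bears it (a point fixed in the world has none). Each returns a list of dicts, best first, with "score" (0 to 1); they miss things now and then, are a little off and sometimes report something else, mostly with a low value. They report only what shows in the picture. A call takes as long as a camera call. They do not tell look-alikes from the thing itself.
- models.spot_in(camera, label): "position" ([x, y, z] in m, in world coordinates, good to about 4 mm: the middle of the surface that is visible of it).
- models.pinpoint(camera, label): "position" ([x, y, z] in m, in world coordinates, good to about 4 mm: a listed point, or the origin of a listed thing).
Readings, each from a call of its own:
- sensors.get_clock(): time.
- sensors.get_qpos(): joint angles.
- sensors.get_joint_velocities(): joint speeds.
- sensors.get_tau(): joint torques, N m.
- sensors.get_position(): TCP position.
- sensors.get_eef_rot(): TCP orientation.
- sensors.get_contact_force(): force on the tool from outside, world axes, zero at the start.
- sensors.get_moment(): the same for the moment, N m.
- sensors.get_width(): opening from 0.0 (shut) to 1.0 (fully open).
- sensors.get_finger_force(): force on a finger pad.
Only numpy, scipy, OpenCV 4.12 (cv2) and the standard library are available. Lean on these libraries where they do the work, as an engineer would, in place of code of your own. Each camera call takes 0.05 s, during which the arm holds its last target. There are 200 camera calls.

## Working session

There is one attempt and no reset: what is moved stays moved. The work goes in short steps, each a Python script; the robot and the scene stay as the last script left them, time stands still between calls to the robot, and variables do not carry over. Pictures are saved under pics/ and viewed, at most 10 in all, crops included, and the job is handed in when it is done.

```bash
mkdir -p pics; python3 - <<'E'
from workcell import ctrl, vision, models, sensors
import cv2, numpy as np
for c in ("top","side"):
    s=vision.snapshot(c); cv2.imwrite(f"pics/{c}0.png",s["image"][:,:,::-1])
    print(c,{k:np.round(v,4).tolist() if not isinstance(v,str) else v for k,v in s.items() if k!="image"})
    for l in ["cover_center","cover","stand","tray","bay0","bay1","bay2","choke_center","mug_center","meter_center","mic_center","screwdriver_grip"]:
        print(l,[(np.round(d["position"],3).tolist(),round(d["score"],2)) for d in models.pinpoint(c,l)[:4]])
print(sensors.get_clock(), ctrl.grip_point_offset)
E
```

```text
top {'fx': 446.6859, 'fy': 446.6859, 'cx': 281.4949, 'cy': 209.6069, 'k1': -0.1037, 'eye': [0.4188, 0.0201, 1.1901], 'attitude': [-171.0661, 0.1093, -88.3914]}
cover_center [([0.533, 0.231, 0.107], 0.95), ([0.768, 0.237, 0.029], 0.93), ([0.386, 0.249, 0.032], 0.9), ([0.396, 0.082, 0.035], 0.82)]
cover [([0.405, 0.039, 0.03], 0.93), ([0.385, 0.206, 0.03], 0.84), ([0.548, 0.235, 0.069], 0.79), ([0.66, 0.423, 0.029], 0.78)]
stand [([0.556, 0.233, -0.003], 0.81)]
tray [([0.514, -0.204, -0.005], 0.63)]
bay0 [([0.529, -0.324, 0.006], 0.78), ([0.513, -0.206, 0.009], 0.63), ([0.502, -0.09, 0.007], 0.62)]
bay1 [([0.529, -0.324, 0.006], 0.78), ([0.513, -0.206, 0.009], 0.63), ([0.502, -0.09, 0.007], 0.62)]
bay2 [([0.529, -0.324, 0.006], 0.78), ([0.513, -0.206, 0.009], 0.63), ([0.502, -0.09, 0.007], 0.62)]
choke_center [([0.514, -0.208, 0.028], 0.98)]
mug_center [([0.6, 0.106, 0.042], 0.71), ([0.526, 0.369, 0.033], 0.64)]
meter_center [([0.528, 0.37, 0.03], 0.93)]
mic_center [([0.651, -0.216, 0.01], 0.92)]
screwdriver_grip [([0.409, -0.228, 0.01], 0.6), ([0.501, -0.09, 0.007], 0.34), ([0.517, -0
[... 426 characters left out ...]
0.203, 0.033], 0.64)]
stand [([0.552, 0.232, -0.0], 0.72)]
tray [([0.515, -0.206, 0.003], 0.56), ([0.412, -0.229, 0.013], 0.45)]
bay0 [([0.498, -0.088, 0.006], 0.91), ([0.519, -0.208, 0.006], 0.58), ([0.531, -0.317, 0.006], 0.56)]
bay1 [([0.498, -0.088, 0.006], 0.91), ([0.519, -0.208, 0.006], 0.58), ([0.531, -0.317, 0.006], 0.56)]
bay2 [([0.498, -0.088, 0.006], 0.91), ([0.519, -0.208, 0.006], 0.58), ([0.531, -0.317, 0.006], 0.56)]
choke_center [([0.512, -0.206, 0.028], 0.93)]
mug_center [([0.6, 0.106, 0.042], 0.73), ([0.549, 0.236, -0.001], 0.36)]
meter_center [([0.527, 0.364, 0.03], 0.45)]
mic_center [([0.649, -0.22, 0.014], 0.69)]
screwdriver_grip [([0.41, -0.231, 0.012], 0.92)]
1.3 0.0188
```

View pics/top0.png

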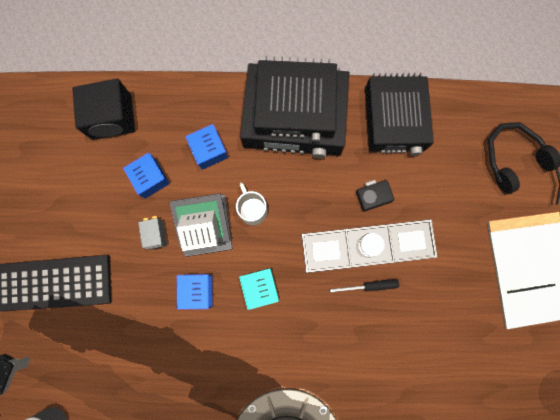

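View pics/side0.png

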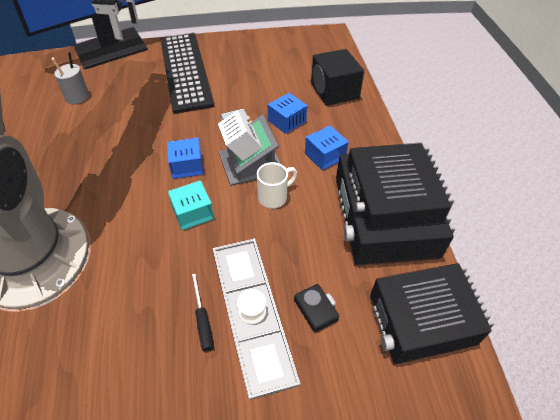

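Target candidates: the silver cover on the stand, top (197,232) / side (237,133). Look-alikes are blue at top (207,146), (146,175) and (194,291), and turquoise at (259,288). The silver slotted one leaning on the stand fits the description. The choke sits in the middle bay, (371,245), so the end bays with slips at (327,251) and (411,240) are free. Next is a close crop with the model overlaid.

```bash
cat > h.py <<'E'
import numpy as np, cv2
from scipy.spatial.transform import Rotation as R
from workcell import ctrl, vision, models, sensors, release, gripper_close, job
def project(s,P):
    Rw=R.from_euler("xyz",s["attitude"],degrees=True).as_matrix()
    K=np.array([[s["fx"],0,s["cx"]],[0,s["fy"],s["cy"]],[0,0,1.]])
    r=cv2.Rodrigues(Rw.T)[0]; t=-Rw.T@np.array(s["eye"])
    return cv2.projectPoints(np.array(P,float).reshape(-1,3),r,t,K,np.array([s["k1"],0,0,0.]))[0][:,0]
def cover_R(yaw): return (R.from_euler("z",yaw,degrees=True)*R.from_euler("y",-30,degrees=True)).as_matrix()
def box(c,M,lx,ly,lz):   # c = centre; 0-3 top, 4-7 bottom
    q=[[sx*lx/2,sy*ly/2,sz*lz/2] for sz in(1,-1) for sx,sy in((1,1),(1,-1),(-1,-1),(-1,1))]
    return np.array(c)+np.array(q)@M.T
EDGES=[(0,1),(1,2),(2,3),(3,0),(4,5),(5,6),(6,7),(7,4),(0,4),(1,5),(2,6),(3,7)]
def draw(s,boxes,x0,y0,w,h,k):
    im=cv2.resize(s["image"][y0:y0+h,x0:x0+w,::-1],None,fx=k,fy=k,interpolation=cv2.INTER_CUBIC)
    for b,col in boxes:
        p=(project(s,b)-[x0,y0]+.5)*k
        for a,c in EDGES: cv2.line(im,tuple(int(v) for v in p[a]),tuple(int(v) for v in p[c]),col,1)
    return im
E
python3 - <<'E'
from h import *
M=cover_R(15.5); c=[.534,.2295,.107]
o=[]
for n,x,y in (("top",160,185),("side",205,95)):
    s=vision.snapshot(n); print(n,np.round(project(s,box(c,M,.062,.084,.08)),1).tolist())
    raw=draw(s,[],x,y,80,75,5); o.append(np.vstack([draw(s,[(box(c,M,.062,.084,.08),(0,0,255))],x,y,80,75,5)[:375],raw])[:, :])
im=np.hstack(o); im=cv2.resize(im,(640,600)); cv2.imwrite("pics/crop1.png",im)
E
```

```text
top [[176.2, 228.5], [211.0, 220.0], [217.9, 243.3], [183.8, 251.7], [179.4, 216.3], [211.9, 208.3], [218.3, 230.4], [186.4, 238.1]]
side [[235.7, 110.0], [247.6, 130.3], [227.7, 145.7], [216.8, 124.9], [251.4, 126.5], [263.4, 146.5], [244.3, 161.0], [233.2, 140.5]]
```

View pics/crop1.png

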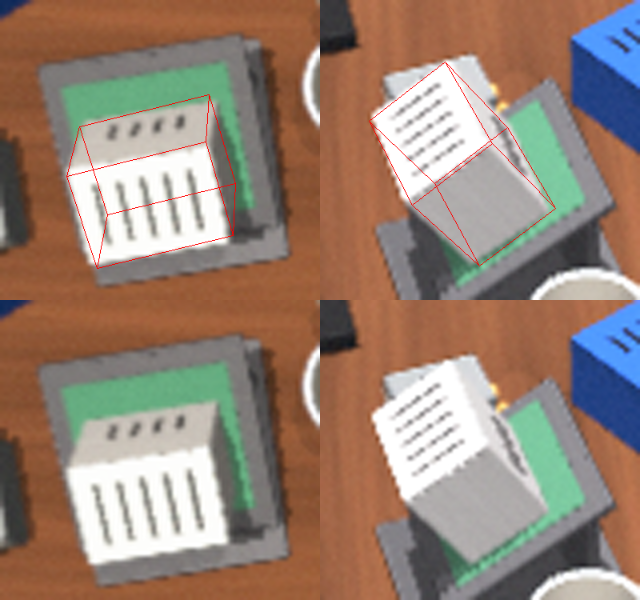

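The crop shows the silver slotted cover on the stand. My yaw guess is too big, so I'll fit the pose to the corners I picked.

```bash
python3 - <<'E'
from h import *
from scipy.optimize import least_squares
T={0:(70,468),1:(213,445),2:(229,543),3:(93,565),4:(85,410),5:(216,402)}
S={0:(445,360),1:(492,438),2:(410,499),3:(372,413),5:(547,505),6:(476,567)}
st,ss=vision.snapshot("top"),vision.snapshot("side")
t={k:(160+x/4-.5,185+(y-300)/4-.5) for k,(x,y) in T.items()}
d={k:(205+(x-320)/4-.5,95+(y-300)/4-.5) for k,(x,y) in S.items()}
def res(p,parts=(0,1)):
    b=box(p[:3],cover_R(p[3]),.062,.084,.08); o=[]
    for i,(s,m) in enumerate(((st,t),(ss,d))):
        if i in parts: o.append((project(s,b[list(m)])-np.array(list(m.values()))))
    return np.vstack(o).ravel()
for parts in ((0,1),(0,),(1,)):
    r=least_squares(res,[.534,.23,.108,10],args=(parts,),loss="soft_l1",x_scale=[.01,.01,.01,5])
    print(parts,np.round(r.x,4),np.round(res(r.x,parts),1).tolist())
r=least_squares(res,[.534,.23,.108,10],loss="soft_l1",x_scale=[.01,.01,.01,5]).x
# stand from pinpoint
M=cover_R(r[3]); Cs=np.array([.554,.2325,0])
print("nominal cover from stand",Cs+[0,0,.075]+M[:,2]*.04)
# grasp poses IK + tray, for both y signs
def ik(p,Rm): 
    q=ctrl.inverse_kinematics(p,R.from_matrix(Rm).as_euler("xyz",degrees=True)); return None if q is None else np.round(q,0).tolist()
def tool(cz,cx): z=-cz; return np.column_stack([np.cross(cx,z),cx,z])
for sg in (1,-1):
    Rg=tool(M[:,2],sg*M[:,0])
    for h in (.16,.1,.02,.001): print(sg,h,ik(r[:3]+M[:,2]*h,Rg))
    for yw in (7.4,):
        tx=np.array([np.cos(np.radians(yw)),np.sin(np.radians(yw)),0])
        for by in ((.53,-.3205),(.5,-.089)): print("bay",by,[ik([*by,z],tool(np.array([0,0,1.]),sg*tx)) for z in (.05,.25)])
E
```

```text
(0, 1) [ 0.5342  0.2273  0.1122 11.5284] [-0.4, 0.5, -0.8, 0.1, 0.6, -0.7, -0.1, -0.2, 0.1, 2.5, 0.4, -1.2, 1.1, -0.7, -0.9, 0.7, -0.9, -0.0, -0.1, 0.1, 1.6, 1.0, -0.2, -1.0]
(0,) [ 0.5342  0.2273  0.1121 10.3898] [-0.4, 0.1, -0.6, 0.4, 0.3, -0.3, -0.4, -0.5, 0.5, 2.1, 0.9, -1.0]
(1,) [ 0.5341  0.2431  0.0984 13.6282] [0.3, -0.3, -0.7, 0.5, -0.1, -0.0, -0.3, 0.7, 1.3, 0.1, 0.0, -1.6]
nominal cover from stand [0.53440349 0.22850292 0.10964102]
1 0.16 [-63.0, -12.0, 17.0, 133.0, 34.0, 38.0, -57.0]
1 0.1 [-62.0, -4.0, 20.0, 134.0, 36.0, 27.0, -59.0]
1 0.02 [-63.0, 9.0, 28.0, 134.0, 39.0, 13.0, -61.0]
1 0.001 [-65.0, 12.0, 31.0, 134.0, 37.0, 10.0, -60.0]
bay (0.53, -0.3205) [[-2.0, 34.0, 36.0, 108.0, -27.0, 47.0, 57.0], [-17.0, 26.0, 59.0, 99.0, -24.0, 69.0, 55.0]]
bay (0.5, -0.089) [[-38.0, 31.0, 53.0, 123.0, -37.0, 43.0, 46.0], [-48.0, 8.0, 57.0, 112.0, -8.0, 63.0, 20.0]]
-1 0.16 [-57.0, -11.0, 12.0, 133.0, 32.0, 37.0, 124.0]
-1 0.1 [-51.0, -3.0, 10.0, 134.0, 35.0, 27.0, 122.0]
-1 0.02 [-45.0, 8.0, 7.0, 133.0, 48.0, 16.0, 110.0]
-1 0.001 [-44.0, 11.0, 7.0, 133.0, 53.0, 14.0, 105.0]
bay (0.53, -0.3205) [[-19.0, 53.0, 69.0, 109.0, -57.0, 62.0, -98.0], [-22.0, 32.0, 70.0, 99.0, -32.0, 72.0, -117.0]]
bay (0.5, -0.089) [[-47.0, 43.0, 69.0, 123.0, -53.0, 53.0, -118.0], [-58.0, 13.0, 71.0, 113.0, -13.0, 64.0, -154.0]]
```

```bash
cat >> h.py <<'E'
def whitemask(s,x,y,w=80,h=75,thr=None):
    g=s["image"][y:y+h,x:x+w].astype(float).min(2)
    g=cv2.resize(g,None,fx=4,fy=4,interpolation=cv2.INTER_CUBIC)
    m=(g>thr).astype(np.uint8)
    m=cv2.morphologyEx(m,cv2.MORPH_CLOSE,np.ones((15,15),np.uint8))
    n,l,st,_=cv2.connectedComponentsWithStats(m); i=1+np.argmax(st[1:,4])
    return (l==i).astype(np.uint8)
E
cat > fit.py <<'E'
from h import *
from scipy.optimize import minimize
def face_fit(parts,dims=(.062,.084,.08),p0=(.534,.2285,11.5),z=.1085):
    def cost(p):
        b=box([p[0],p[1],z],cover_R(p[2]),*dims)[:4]; o=0
        for s,m,x,y in parts:
            q=(project(s,b)-[x,y]+.5)*4-.5
            r=np.zeros_like(m)
            cv2.fillPoly(r,[np.round(q*16).astype(np.int32)],1,shift=4)
            o+=(r!=m).sum()/m.sum()
        return o
    r=minimize(cost,p0,method="Nelder-Mead",options=dict(initial_simplex=[np.array(p0)+d for d in ([0,0,0],[.008,0,0],[0,.008,0],[0,0,6])],xatol=1e-5,fatol=1e-5))
    return np.round(r.x,4),round(r.fun,3)
E
python3 - <<'E'
from fit import *
P=[]
for n,x,y,thr in (("top",160,185,205),("side",205,95,205)):
    s=vision.snapshot(n); m=whitemask(s,x,y,thr=thr); print(n,m.sum()/16,cv2.minAreaRect(np.argwhere(m)[:,::-1].astype(np.float32)))
    P.append((s,m,x,y))
for z in (.107,.1095): print(z,face_fit(P,z=z),face_fit(P[:1],z=z),face_fit(P[1:],z=z))
p,_=face_fit(P); b=box([p[0],p[1],.1085],cover_R(p[2]),.062,.084,.08)
o=[]
for s,m,x,y in P:
    a=draw(s,[(b,(0,0,255))],x,y,80,75,4); c,_=cv2.findContours(m,0,1); cv2.drawContours(a,c,-1,(0,200,0),1); o.append(a)
cv2.imwrite("pics/fit1.png",np.hstack(o))
for n in("top","side"):
  for l in ("stand","mug_center","meter_center"): print(n,l,[np.round(d["position"],3).tolist() for d in models.pinpoint(n,l)[:1]])
E
```

```text
top 872.75 ((146.87185668945312, 204.39370727539062), (100.5129623413086, 146.71612548828125), 81.17025756835938)
side 803.4375 ((130.57534790039062, 141.03424072265625), (164.32577514648438, 130.73495483398438), 69.44395446777344)
0.107 (array([ 0.5348,  0.2299, 11.223 ]), np.float64(0.34)) (array([ 0.535 ,  0.2292, 10.3892]), np.float64(0.025)) (array([ 0.5352,  0.2331, 13.819 ]), np.float64(0.299))
0.1095 (array([ 0.5344,  0.2291, 11.1983]), np.float64(0.33)) (array([ 0.5345,  0.2292, 10.6236]), np.float64(0.024)) (array([ 0.5355,  0.2302, 12.8862]), np.float64(0.294))
top stand [[0.558, 0.235, -0.002]]
top mug_center [[0.598, 0.107, 0.044]]
top meter_center [[0.528, 0.368, 0.03]]
side stand [[0.555, 0.231, -0.002]]
side mug_center [[0.595, 0.105, 0.041]]
side meter_center [[0.528, 0.366, 0.031]]
```

View pics/fit1.png

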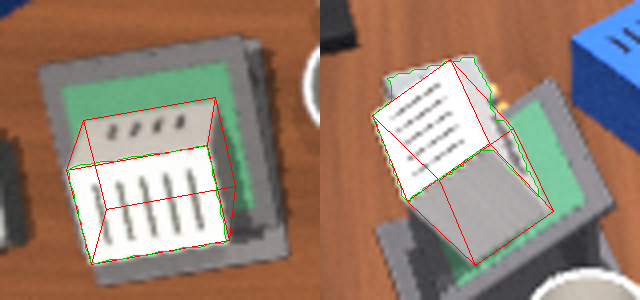

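```bash
cat >> h.py <<'E'
G=ctrl.grip_point_offset
YAW=10.7; M=cover_R(YAW); C=np.array([.5346,.2292,.1085])
def tool(cz,cx): z=-cz; return R.from_matrix(np.column_stack([np.cross(cx,z),cx,z])).as_euler("xyz",degrees=True)
ZT=np.array([0,0,1.])
TYAW=7.4; TX=np.array([np.cos(np.radians(TYAW)),np.sin(np.radians(TYAW)),0])
def stat(m=""): print(m,"t",round(sensors.get_clock(),2),"p",np.round(sensors.get_position(),4),"F",np.round(sensors.get_contact_force(),1),"w",round(sensors.get_width(),3),"ff",np.round(sensors.get_finger_force(),1),"q",np.round(sensors.get_qpos(),0))
E
python3 - <<'E'
from h import *
O=tool(M[:,2],M[:,0])
a=C+M[:,0]*.0015
release()
ctrl.reach(a+M[:,2]*.14,O); stat("pre")
ctrl.move_straight(a+M[:,2]*(.024-G),rate=.1); stat("at")
gripper_close(); stat("gripped")
E
```

```text
pre t 3.84 p [0.4673 0.2173 0.2308] F [-0.1 -0.2  0.2] w 1.001 ff 0.0 q [-63.  -9.  18. 133.  35.  34. -60.]
at t 5.34 p [0.5333 0.2291 0.1142] F [0.3 0.2 0.1] w 0.996 ff 0.0 q [-60.  12.  24. 134.  44.  12. -68.]
gripped t 5.94 p [0.533  0.2288 0.1136] F [-6.  -1.2  3.6] w 0.659 ff 30.0 q [-60.  12.  24. 134.  44.  12. -68.]
```

```bash
python3 - <<'E'
from h import *
p=np.array(sensors.get_position())
for i in range(1,5):
    ctrl.move_straight(p+M[:,2]*.005*i,rate=.03); print(i,"along xyz",np.round(M.T@np.array(sensors.get_contact_force()),1))
stat()
for n,x,y in (("top",160,185),("side",205,95)):
    s=vision.snapshot(n); cv2.imwrite(f"pics/l_{n}.png",draw(s,[],x,y,80,75,5))
cv2.imwrite("pics/lift1.png",np.hstack([cv2.imread("pics/l_top.png"),cv2.imread("pics/l_side.png")]))
E
```

```text
1 along xyz [-1.3 -0.4 -1.2]
2 along xyz [-0.8 -0.  -2.3]
3 along xyz [-1.8 -0.3 -1.9]
4 along xyz [-1.7 -0.4 -2.3]
 t 7.21 p [0.5232 0.2271 0.1311] F [-0.3 -0.5 -2.9] w 0.655 ff 30.0 q [-59.   8.  23. 134.  42.  15. -66.]
```

View pics/lift1.png

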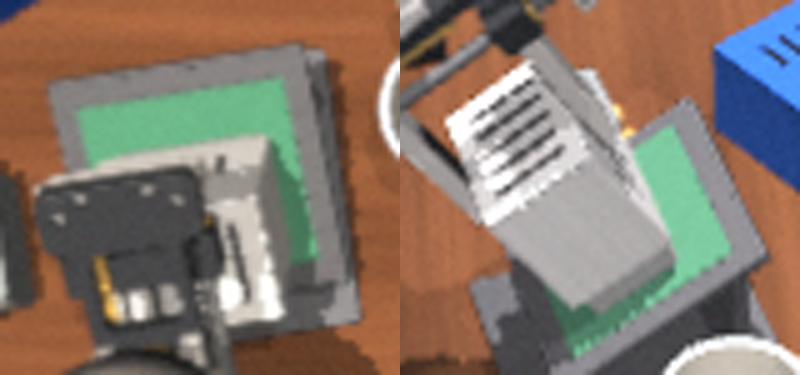

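The cover is up 20 mm and the can's base shows below it at (640,285). The sum of forces is close to the cover's weight alone, so I'll draw on and watch.

```bash
python3 - <<'E'
from h import *
p=np.array(sensors.get_position())
for d in (.012,.025): 
    ctrl.move_straight(p+M[:,2]*d,rate=.05); ctrl.pause(.2); print(d,np.round(sensors.get_contact_force(),1))
s=vision.snapshot("side")
Cc=C+M[:,2]*(-.009)   # can if seated
z=draw(s,[(box(Cc,M,.051,.073,.062),(0,0,255)),(box(C+M[:,2]*.045,M,.062,.084,.08),(0,255,255))],205,95,80,75,5)
cv2.imwrite("pics/lift2.png",np.hstack([z,draw(s,[],205,95,80,75,5)]))
E
```

```text
0.012 [ 1.2  0.6 -2.7]
0.025 [ 0.7  0.  -2.1]
```

View pics/lift2.png

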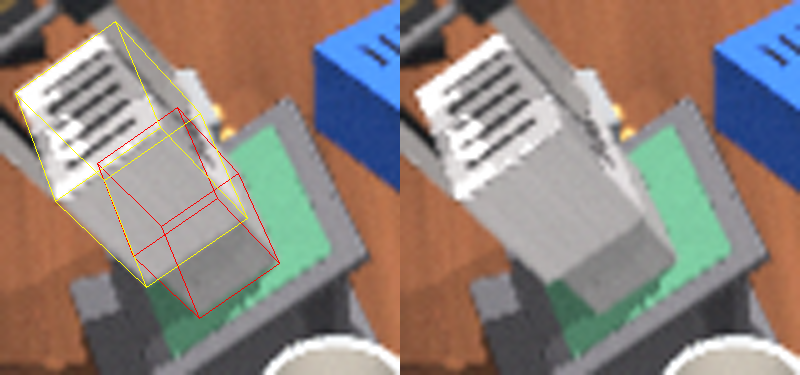

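The can (red model) sits on the plate and the cover slides free. Now I'll clear it and carry it to bay0.

```bash
cat >> h.py <<'E'
B0=np.array([.530,-.3205]); B2=np.array([.500,-.089])
OD=tool(ZT,TX)
def lower(b,z0,zexp):
    ctrl.move_straight([*b,z0],rate=.12); ctrl.pause(.2)
    f0=np.array(sensors.get_contact_force())[2]; z=z0
    while z>zexp-.006:
        z-=.0012; ctrl.move_straight([*b,z],rate=.03)
        f=sensors.get_contact_force()[2]-f0
        if f>2.5: break
    print("contact",round(z,4),round(f,1),"expected",zexp)
E
python3 - <<'E'
from h import *
p=np.array(sensors.get_position())
ctrl.move_straight(p+M[:,2]*.055,rate=.12); stat("clear")
ctrl.reach([.46,.06,.27],OD); stat("mid")
ctrl.reach([*B0,.16],OD); stat("hover")
for n in ("top","side"):
    s=vision.snapshot(n); print(n,[(l,[np.round(d["position"],3).tolist() for d in models.pinpoint(n,l)[:2]]) for l in ("can_center","cover_center","bay0")])
    cv2.imwrite(f"pics/h_{n}.png",s["image"][:,:,::-1])
cv2.imwrite("pics/hover.png",np.hstack([cv2.imread("pics/h_top.png")[180:320,150:450],cv2.resize(cv2.imread("pics/h_side.png")[90:400,190:330],None,fx=1,fy=1)[:140]]) )
lower(B0,.07,.0502)
stat()
E
```

```text
clear t 9.17 p [0.4839 0.2196 0.1998] F [-0.1 -0.5 -2.8] w 0.655 ff 30.0 q [-61.  -4.  19. 134.  37.  28. -61.]
mid t 10.08 p [0.4599 0.0601 0.269 ] F [ 0.2  0.2 -2. ] w 0.655 ff 30.0 q [-55.  -1.  40. 115.   1.  66.  -8.]
hover t 11.57 p [ 0.5305 -0.3192  0.1598] F [ 0.5  0.8 -1.4] w 0.659 ff 30.0 q [-19.  38.  66. 104. -38.  64.  67.]
top [('can_center', []), ('cover_center', [[0.397, 0.08, 0.03], [0.683, 0.392, 0.03]]), ('bay0', [[0.513, -0.204, 0.01], [0.526, -0.324, 0.006]])]
side [('can_center', []), ('cover_center', [[0.681, 0.39, 0.032], [0.391, 0.081, 0.028]]), ('bay0', [[0.497, -0.089, 0.007], [0.528, -0.32, 0.003]])]
contact 0.0508 6.7 expected 0.0502
 t 17.07 p [ 0.5301 -0.3207  0.0512] F [-0.9 -0.2  5.1] w 0.657 ff 30.0 q [-14.  44.  57. 109. -46.  54.  73.]
```

Contact came where expected. I'll look before releasing.

```bash
python3 - <<'E'
from h import *
s=vision.snapshot("side"); t=vision.snapshot("top")
zc=.045; D=R.from_euler("z",TYAW,degrees=True).as_matrix()
bx=[(box([*B0,zc],D,.062,.084,.08),(0,0,255)),(box([.515,-.2055,.0065],D,.102,.352,.013),(0,255,255))]
a=draw(s,bx,200,225,110,180,3); b=draw(s,[(box(C+M[:,2]*-.009,M,.051,.073,.062),(0,0,255))],205,95,80,75,4)
c=draw(t,bx,290,205,150,85,3)
W=np.zeros((600,800,3),np.uint8); W[:540,:330]=a; W[:300,330:650]=b; W[310:565,330:780]=c
cv2.imwrite("pics/place1.png",W)
E
```

```text
(no output)
```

View pics/place1.png

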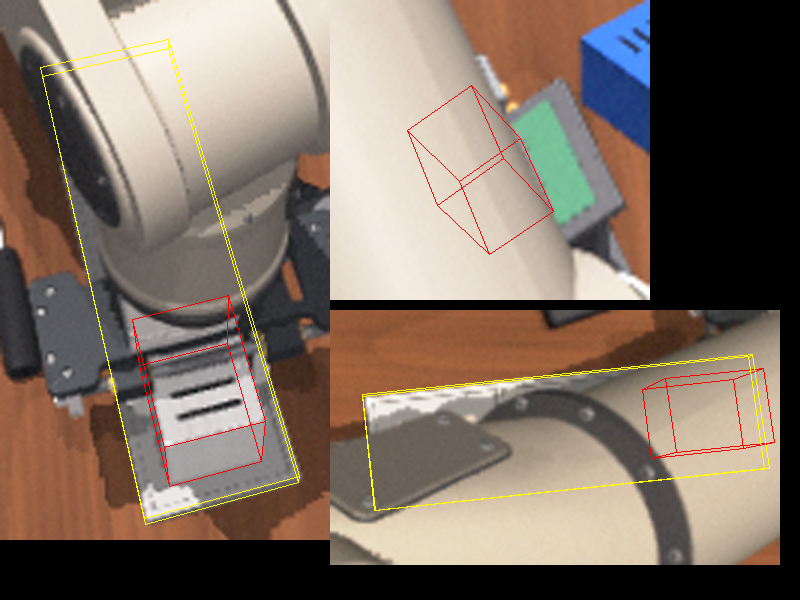

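The side view shows the cover within about a pixel of the model in the bay, and the tray model aligns. Releasing and retreating.

```bash
python3 - <<'E'
from h import *
release(); stat("rel")
ctrl.move_straight([*B0,.17],rate=.12)
ctrl.reach([.46,-.1,.30],OD); stat()
s=vision.snapshot("side"); t=vision.snapshot("top")
np.savez("can.npz",s=s["image"],t=t["image"])
D=R.from_euler("z",TYAW,degrees=True).as_matrix()
bx=[(box([*B0,.045],D,.062,.084,.08),(0,0,255)),(box([.515,-.2055,.0065],D,.102,.352,.013),(0,255,255))]
cb=[(box(C+M[:,2]*-.009,M,.051,.073,.062),(0,0,255))]
W=np.zeros((600,800,3),np.uint8)
W[:300,:320]=draw(s,cb,205,95,80,75,4); W[:300,330:650]=draw(t,cb,160,185,80,75,4)
W[305:605,:220]=draw(s,bx,200,285,110,120,2)[:295] if 0 else 0
W[310:565,330:780]=draw(t,bx,290,205,150,85,3); a=draw(s,bx,230,305,100,95,3); W[310:595,:300]=a
cv2.imwrite("pics/place2.png",W)
for n in ("side","top"): print([(l,[np.round(d["position"],3).tolist() for d in models.pinpoint(n,l)[:1 if l=="can_center" else 6]]) for l in ("can_center","cover_center")])
E
```

```text
rel t 17.86 p [ 0.53   -0.3205  0.0508] F [-0.3  0.6 -0.2] w 0.997 ff 0.0 q [-14.  44.  57. 109. -46.  54.  73.]
 t 20.28 p [ 0.46   -0.1002  0.3   ] F [ 0.3 -0.5 -0.2] w 1.001 ff 0.0 q [-69.  -9.  69. 113.   9.  71.   4.]
[('can_center', [[0.649, -0.218, 0.013]]), ('cover_center', [[0.385, 0.246, 0.036], [0.683, 0.388, 0.03], [0.531, -0.319, 0.042], [0.764, 0.235, 0.033], [0.39, 0.077, 0.03]])]
[('can_center', [[0.543, 0.233, 0.1]]), ('cover_center', [[0.384, 0.247, 0.033], [0.683, 0.395, 0.033], [0.766, 0.236, 0.028], [0.395, 0.08, 0.029]])]
```

View pics/place2.png

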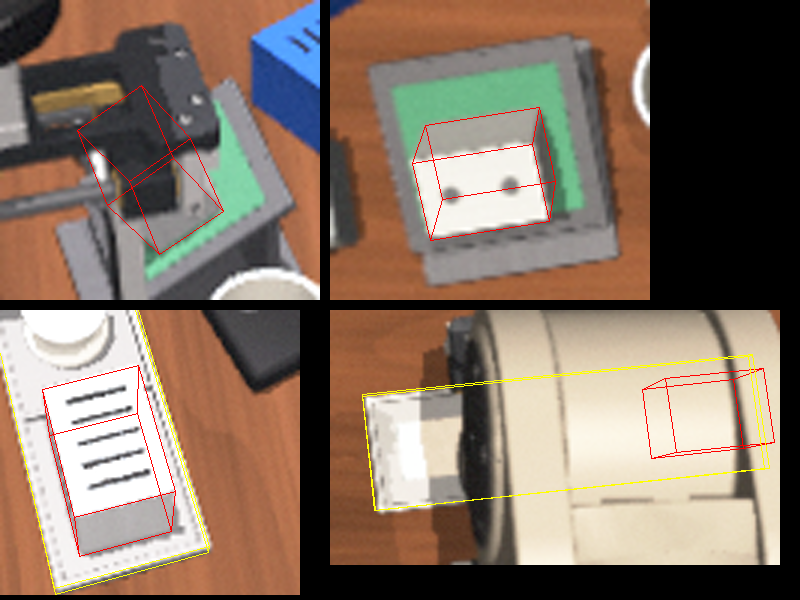

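The cover stands centred in bay0 and the can is seated on the block. I'll fit the can's pose from the top view, then grasp it.

```bash
python3 - <<'E'
from fit import *
t=vision.snapshot("top"); m=whitemask(t,160,185,thr=205); 
print(m.sum()/16)
p,c=face_fit([(t,m,160,185)],dims=(.051,.073,.062),p0=(.539,.229,10.7),z=.1007); print("can",p,c)
Mc=cover_R(p[2]); Cc=np.array([p[0],p[1],.1007]); np.savez("can_pose.npz",Mc=Mc,Cc=Cc)
assert c<.08 and abs(p[2]-10.7)<3 and np.linalg.norm(Cc-(C-M[:,2]*.009))<.008
O=tool(Mc[:,2],Mc[:,0]); a=Cc+Mc[:,0]*.001
ctrl.reach([.46,.06,.27],OD)
ctrl.reach(a+Mc[:,2]*.13,O); stat("pre")
for h in (.016,.018,.020,.022):
    try: ctrl.move_straight(a+Mc[:,2]*(h-G),rate=.1); break
    except ctrl.Unreachable: print("no",h)
stat("at %g"%h)
E
```

```text
579.375
can [0.5413 0.231  9.7257] 0.05
pre t 22.27 p [0.479  0.2191 0.2143] F [-0.3 -0.4 -1. ] w 0.999 ff 0.0 q [-74.  -7.  30. 134.  39.  33. -64.]
no 0.016
no 0.018
no 0.02
no 0.022
at 0.022 t 22.27 p [0.479  0.2191 0.2143] F [-0.3 -0.4 -1. ] w 0.999 ff 0.0 q [-74.  -7.  30. 134.  39.  33. -64.]
```

```bash
python3 - <<'E'
from h import *
d=np.load("can_pose.npz"); Mc,Cc=d["Mc"],d["Cc"]
O=tool(Mc[:,2],Mc[:,0]); a=Cc+Mc[:,0]*.001
ctrl.move_joints([-58,-9,13,133,35,34,-62]); stat()
ctrl.reach(a+Mc[:,2]*.10,O); stat("pre")
for h in (.016,.018,.020,.022):
    try: ctrl.move_straight(a+Mc[:,2]*(h-G),rate=.1); break
    except ctrl.Unreachable: print("no",h)
stat("at %g"%h)
E
```

```text
t 22.81 p [0.4707 0.217  0.2405] F [ 0.7 -0.8 -0.1] w 0.999 ff 0.0 q [-58.  -9.  13. 133.  35.  34. -62.]
pre t 23.15 p [0.4926 0.222  0.1866] F [ 0.8 -1.3 -0.1] w 1.004 ff 0.0 q [-57.  -1.  16. 134.  38.  26. -63.]
at 0.016 t 24.32 p [0.5436 0.2315 0.0993] F [ 0.3 -0.1  0.8] w 1.001 ff 0.0 q [-56.  14.  21. 133.  51.  11. -76.]
```

```bash
python3 - <<'E'
from h import *
Mc=np.load("can_pose.npz")["Mc"]
gripper_close(); stat("gripped")
p=np.array(sensors.get_position())
for i in (.006,.015,.03):
    ctrl.move_straight(p+Mc[:,2]*i,rate=.04); print(i,np.round(Mc.T@np.array(sensors.get_contact_force()),1))
ctrl.move_straight(p+Mc[:,2]*.10,rate=.1); stat("clear")
ctrl.reach([.46,.06,.27],OD)
ctrl.reach([*B2,.15],OD); stat("hover")
lower(B2,.05,.0332); stat()
s=vision.snapshot("side")
D=R.from_euler("z",TYAW,degrees=True).as_matrix()
cv2.imwrite("pics/place3.png",draw(s,[(box([*B2,.036],D,.051,.073,.062),(0,0,255)),(box([*B0,.045],D,.062,.084,.08),(0,255,255))],190,215,130,185,3))
E
```

```text
gripped t 25.06 p [0.5434 0.2313 0.0987] F [-3.3 -0.7  2.6] w 0.54 ff 30.0 q [-56.  14.  21. 133.  51.  11. -76.]
0.006 [-0.5  0.5 -1.6]
0.015 [-1.   0.6 -1.5]
0.03 [-0.7  0.7 -2. ]
clear t 27.11 p [0.4941 0.2228 0.1849] F [-0.5  0.4 -2.3] w 0.54 ff 30.0 q [-55.  -0.  14. 134.  38.  26. -63.]
hover t 28.86 p [ 0.4999 -0.088   0.1497] F [ 0.8 -0.5 -1.4] w 0.54 ff 30.0 q [-31.  15.  40. 118. -12.  51.  23.]
contact 0.032 16.0 expected 0.0332
 t 33.79 p [ 0.5    -0.0889  0.0325] F [-4.7  1.3 14.1] w 0.54 ff 30.0 q [-24.  26.  32. 123. -23.  37.  32.]
```

View pics/place3.png

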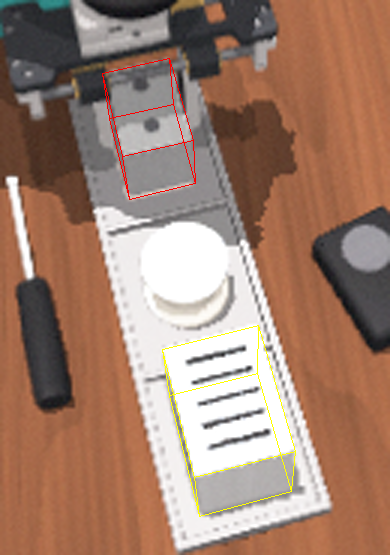

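Both match their models: the can is in bay2 and the cover in bay0. Releasing the can.

```bash
python3 - <<'E'
from h import *
release(); stat()
ctrl.move_straight([*B2,.15],rate=.12)
ctrl.reach([.46,.15,.30],OD); stat()
s=vision.snapshot("side"); t=vision.snapshot("top")
D=R.from_euler("z",TYAW,degrees=True).as_matrix()
bx=[(box([*B2,.036],D,.051,.073,.062),(0,0,255)),(box([*B0,.045],D,.062,.084,.08),(0,0,255)),(box([.515,-.2055,.0065],D,.102,.352,.013),(0,255,255))]
a=draw(s,bx,190,215,130,185,3); b=draw(t,bx,290,205,130,85,3)
W=np.zeros((555,790,3),np.uint8); W[:,:390]=a; W[:255,400:790]=b; cv2.imwrite("pics/final.png",W)
E
```

```text
t 34.66 p [ 0.5   -0.089  0.032] F [ 0.6 -0.5  0.3] w 0.998 ff 0.0 q [-24.  26.  32. 123. -23.  37.  32.]
 t 36.89 p [0.46   0.1491 0.2994] F [ 0.1 -0.2 -0.2] w 0.999 ff 0.0 q [-70.  -0.  45. 111.   0.  69. -17.]
```

View pics/final.png

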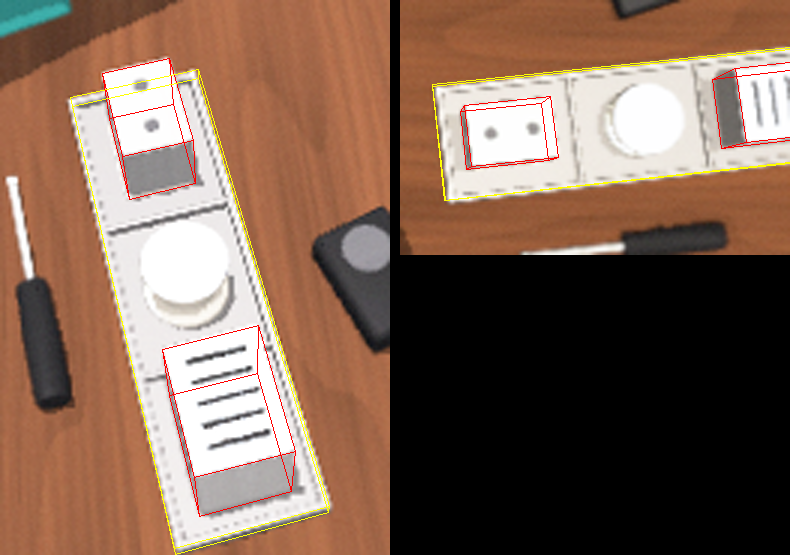

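Both parts stand upright, centred and square in their bays, and the choke is untouched.

```bash
python3 -c "
from workcell import job; print(job.job_done())"
```

```text
the job is handed in; nothing more can be done
None
```

The job is handed in: the cover stands in bay0 and the can in bay2, both upright, centred and square in the last pictures, after about 37 s of the 67 s; the hand-in returned no verdict.

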